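# Fit up two box-section arms against their matching posts

### The job

Get the two aluminium arms ready for tacking: slide each one along the welding bench, without lifting or tipping it off the bench, until its cut end sits tight against the post it was cut for - the round-mouthed arm hugging the big round post, the V-notched arm straddling a corner of the square post with both faces of the notch flat against it; any side or corner will do. Leave the magnet, the hammer and the brush where they lie.

Things in the scene. Friction and masses are not known exactly. Their poses are not given: they have to be found in the camera images.
- coped_arm: Loose aluminium box-section arm, 120 long (x) x 100 wide (y) x 50 high mm, about 0.4 kg, too wide to grasp. Origin: centre of its underside. The back end (x = -60) and both sides (y = +-50) are flat; the front end (x = +60) has a round mouth (cope) of 38.5 mm radius cut into it, 28 mm deep, between two prongs 12 mm wide at the tips.
- coped_arm_mouth (a point): Centre of the circle of the round mouth, on the underside level, 70.5 mm ahead (+x) of the coped arm's origin: it lies on the axis of the big round post when seated.
- notched_arm: Loose aluminium box-section arm of the same outer size (120 x 100 x 50 mm, about 0.4 kg). Origin: centre of its underside. Back end and sides flat; the front end (x = +60) has a 90-degree V notch, 64 mm wide at the front and 32 mm deep (its vertex at x = +28).
- notched_arm_mouth (a point): Point 66.9 mm ahead (+x) of the notched arm's origin, underside level: it lies on the axis of the square post when the notch straddles one of its corners.
- big_round_post: Upright steel tube, 76 mm diameter, 70 high, fixed to the bench. Origin: centre of its foot. It belongs with the coped arm.
- small_round_post: Upright steel tube, 50 mm diameter, 70 high, fixed to the bench. Origin: centre of its foot. Neither arm belongs here; it is only in the way.
- square_post: Upright square steel tube, 55 x 55 mm, 70 high, fixed to the bench. Origin: centre of its foot. Its x and y axes point to its corners (38.9 mm from the axis), not to its faces. It belongs with the notched arm.
- magnet: Welding magnet, a flat grey block 70 (x) x 50 (y) x 23 high mm, 0.5 kg, loose. Origin: centre of its underside. Bystander.
- hammer: Hammer, 260 mm long, lying along its x axis, loose; handle towards -x (26 mm thick), head at +x (104 to 130 mm from the origin; it spans y from -48 to +40 mm, 26 mm high). Origin: at bench level under the middle of its length. Bystander.
- brush: Brush with wooden handle, 200 mm long, lying along its x axis, loose, up to 42 mm wide and 20 high; handle towards -x. Origin: at bench level under the middle of its length. Bystander.
Mind the look-alikes: they are no part of the job. Leave any green look-alike of the notched_arm alone. Leave any purple look-alike of the square_post alone.

How it is judged:
By the outcome, as a careful person would: the job done as asked, in the order asked, and still so for the second after the job is handed in, with the robot touching nothing.
It also fails if it takes over 72 s, if anything falls off the work surface, if the arm or the gripper's body presses on something with over 40 N, if the wrist force passes 120 N, or if a joint passes its speed limit or range.

### The arm

A 7-joint arm with a two-finger parallel gripper is mounted at the origin on the work surface. World frame = base frame: x ahead of the robot, y to its left, z up, the work surface at z = 0. Lengths are in m, angles in rad, forces in N, time in s.
With the tool pointing down it reaches from about 0.425 to 0.8 m from the base axis. Payload 8.3 kg.
Tool frame: the origin (TCP) lies midway between the tips of the shut fingers; the grasp point (between the pads) lies 19 mm behind it (r.grip_depth is the distance from the TCP to the grasp point, in m); z points along the fingers, y is the line along which they close (so a half turn about z gives the same grasp; the last joint's range is limited). The gripper opens to 85 mm and grips with 20 to 120 N. Pads are 22 mm wide; open, the fingers measure 114 mm over their backs; the gripper's body (76 mm by 85 mm) begins 54 mm behind the grasp point. The pads swing forward as they close: fully open they stand 13 mm farther back than shut.
Start: joints at [1.124, 0.383, 0.016, 1.37, -0.006, 1.388, -0.046], TCP at [0.234, -0.579, 0.231] pointing down, gripper open.
Joint ranges: [-2.95, 2.95], [-0.25, 2.06], [-1.52, 1.56], [0.18, 2.33], [-1.44, 4.58], [0.02, 2.06], [-3.01, 3.01]. Speed limits (rad/s): [2.39, 2.39, 3.01, 3.01, 3.14, 3.14, 3.14].

### API

Orientations are given as a rotation vector (axis times angle).
In Python, from bench import r gives the robot as it stands.
- The arm moves only by the tool jog_arm, never from a script. Its argument "moves" is a list that holds one entry, the list of rows, each a list of 7 numbers: the closure, from -1 (fully open) to 1 (shut), then the shift along the tool's x, y, z normalised to -1 to 1, where 1 is 0.02 m, then the turn, a rotation vector about the tool's x, y, z normalised to -1 to 1, where 1 is 10 degrees. In form: [[[grip, x, y, z, rx, ry, rz], ...]]. A call has exactly 10 rows; each row shifts and turns the commanded pose from where the row before left it, along the tool's axes as they then stand; what a row does not reach is not made up. A row lasts 1/8 s, in which the tool goes at most 62.5 mm and 10.7 degrees, less where a joint would pass 70% of its speed; a pose out of reach is approached as far as the arm can. A call with a number of a shift or a turn outside -1 to 1 is refused whole. A call with a gripper value outside its range is refused whole. The fingers move at their own pace and stop on an object; "squeeze" is the grip in N (left out, the last holds). Time passes only in rows, so rows that do not move let the fingers close, or fill a call up. It gives the time, the measured TCP pose, the force, the opening and the grip force at its end, in the units of the state.
- r.state(): the state, without advancing time (a new reading comes with each control period).
- r.capture(name): name is "scene" or "top" or "wrist"; returns (picture, depth): 400x640x3 uint8, red, green, blue; 400x640 float32, m along the optical axis (not along the pixel's ray), 0 where there is no reading.
- r.calibration(name): a dict with "K" (3x3 intrinsics, pixels), "k1" (the pictures are not rectified: a ray, as slopes to the right and down, at radius r is drawn at 1 + k1 r^2 times it, then the intrinsics apply), "R" (3x3) and "t" (3): a world point X has camera coordinates R X + t; the wrist camera has in their place "hand_eye" (4x4, takes a point from camera to tool coordinates, whose origin is the TCP and whose axes are the flange's). Camera axes: x right, y down, z forward; pixel columns grow to the right and rows downward; lengths in m; the calibration is good to about 2 mm. A picture is of the moment at which its call begins: read the wrist's pose just before it. calibration takes no time and is no camera call.
- r.hand_in(): hands the job in; it is judged then, once.
Trained networks look in the newest picture that a camera, given by its name, has taken for a name from the list of things; names that differ only in an ending like _2 or _b are one class to them, and where a whole thing is asked for, a point or a joint stands for the part that bears it (a point fixed in the world has none). Each returns a list of dicts, best first, with "conf" (0 to 1); they miss things now and then, are a little off and sometimes report something else, mostly with a low value. They report only what shows in the picture. A call takes as long as a camera call. They do not tell look-alikes from the thing itself.
- r.find_in(name, camera): "bbox" ([left, top, right, bottom] in pixels, round what is visible of it).
The state is a dict: "clock": time; "q": joint angles; "joint_vel": joint speeds; "joint_torque": joint torques, N m; "position": TCP position; "tool_rot": TCP orientation; "ft_force": force on the tool from outside, world axes, zero at the start; "ft_torque": the same for the moment, N m; "gripper_width": finger opening in m; "gripper_force": force on a finger pad.
Only numpy, scipy, OpenCV 4.12 (cv2) and the standard library are available. Lean on these libraries where they do the work, as an engineer would, in place of code of your own. Each camera call takes 0.05 s, during which the arm holds its last target. There are 200 camera calls.

## Working session

There is one attempt and no reset: what is moved stays moved. The work goes in short steps, Python scripts to look and compute and a tool call to move; the robot and the scene stay as the last step left them, time stands still between calls to the robot, and variables do not carry over. Pictures are saved under pics/ and viewed, at most 10 in all, crops included, and the job is handed in when it is done.

Besides the shell and the picture viewer there is one more tool, called after ">>>" by a JSON object that holds its "op" and its "data". jog_arm: Moves the arm, as the interface text tells. Its arguments: {"type":"object","properties":{"moves":{"type":"array","items":{"type":"array","items":{"type":"array","items":{"type":"number"}}}},"squeeze":{"type":"number"}},"required":["moves"]}

```bash
ls; mkdir -p pics
python3 - <<'E'
from bench import r
import cv2,numpy as np
for c in ("top","scene"):
    im,d=r.capture(c); cv2.imwrite(f"pics/{c}0.png",im[:,:,::-1]); np.save(f"pics/{c}0.npy",d)
    for n in ["coped_arm","notched_arm","big_round_post","small_round_post","square_post","magnet","hammer","brush"]:
        print(c,n,[(np.round(x["bbox"]).astype(int).tolist(),round(x["conf"],2)) for x in r.find_in(n,c)])
    print(r.calibration(c))
print(r.state())
E
```

```text
pics
top coped_arm [([237, 184, 274, 224], 0.6)]
top notched_arm [([366, 249, 416, 293], 0.92), ([339, 179, 378, 223], 0.9), ([426, 131, 471, 175], 0.72)]
top big_round_post [([314, 113, 341, 144], 0.89)]
top small_round_post [([185, 148, 202, 163], 0.73)]
top square_post [([394, 138, 421, 163], 0.94), ([354, 126, 380, 148], 0.56)]
top magnet [([300, 218, 321, 244], 0.92)]
top hammer [([167, 198, 195, 279], 0.91)]
top brush [([413, 196, 436, 255], 0.87)]
{'K': array([[402.30753423,   0.        , 320.69981561],
       [  0.        , 402.30753423, 200.685232  ],
       [  0.        ,   0.        ,   1.        ]]), 'k1': -0.07636950673086423, 'R': array([[-0.0242738 , -0.9994248 ,  0.02368215],
       [-0.99446924,  0.02171851, -0.10275812],
       [ 0.10218467, -0.0260455 , -0.99442442]]), 't': array([-0.02177996,  0.48873375,  1.26064853])}
scene coped_arm [([352, 149, 398, 198], 0.89)]
scene notched_arm [([145, 254, 196, 315], 0.83), ([196, 139, 244, 177], 0.69), ([248, 182, 293, 229], 0.62), ([399, 110, 455, 168], 0.24)]
scene big_round_post [([312, 248, 343, 281], 0.98)]
scene smal
[... 628 characters left out ...]
0.9, 'q': array([ 1.12410507,  0.38338078,  0.01640169,  1.37009106, -0.00631147,
        1.38819347, -0.04653078]), 'joint_vel': array([-0.00028001, -0.00078796,  0.00094113, -0.0003704 , -0.00022529,
       -0.00046922,  0.00076864]), 'joint_torque': array([-3.30585699e-04, -6.27335572e+01,  8.42464026e-01, -3.72083867e+01,
        1.64468255e-02,  2.79424647e-03, -4.23888764e-05]), 'position': array([ 0.23406657, -0.57950322,  0.23129541]), 'tool_rot': array([-3.08388544e+00, -5.99175505e-01, -1.00877750e-04]), 'ft_force': array([ 0.63411925, -1.00613034, -0.18586352]), 'ft_torque': array([-0.01134057, -0.04536394, -0.02733648]), 'gripper_force': 0.0, 'gripper_width': 0.08523335695469471}
```

View pics/top0.png

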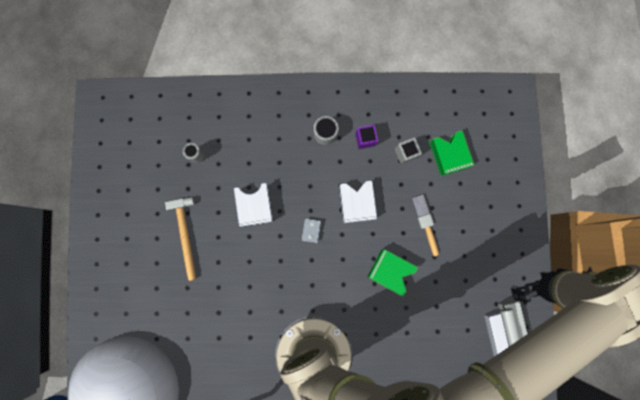

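View pics/scene0.png

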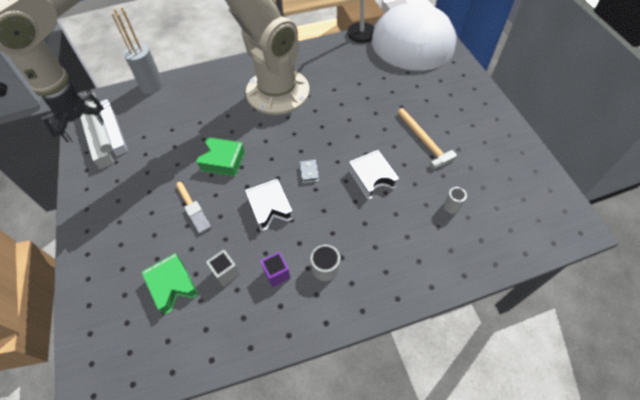

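```bash
cat > h.py <<'E'
import numpy as np,cv2
from scipy.optimize import minimize
from bench import r
def cal(c):
    k=r.calibration(c)
    if "hand_eye" in k:
        s=r.state(); T=np.eye(4); T[:3,:3]=cv2.Rodrigues(np.array(s["tool_rot"]))[0]; T[:3,3]=s["position"]
        M=np.linalg.inv(T@np.array(k["hand_eye"])); k["R"]=M[:3,:3]; k["t"]=M[:3,3]
    return k
def proj(k,X):
    P=np.atleast_2d(X)@np.array(k["R"]).T+k["t"]; s=P[:,:2]/P[:,2:]
    s=s*(1+k["k1"]*(s**2).sum(1,keepdims=True)); return s@np.array(k["K"])[:2,:2].T+np.array(k["K"])[:2,2]
def plane(k,uv,z):
    d=np.array([k["k1"],0,0,0,0.])
    # forward: s*(1+k1 r^2) = OpenCV model
    s=cv2.undistortPoints(np.atleast_2d(uv).astype(float).reshape(-1,1,2),np.array(k["K"]),d).reshape(-1,2)
    D=np.c_[s,np.ones(len(s))]@np.array(k["R"]); C=-np.array(k["R"]).T@k["t"]
    return C+D*((z-C[2])/D[:,2])[:,None]
a=np.linspace(-1,1,25)
A=np.arcsin(38/38.5)
COPE=np.array([[-60,-50],[60,-50]]+[[70.5-38.5*np.cos(t*A),38.5*np.sin(t*A)] for t in a]+[[60,50],[-60,50]])/1e3
NOTCH=np.array([[-60,-50],[60,-50],[60,-32],[28,0],[60,32],[60,50],[-60,50]])/1e3
ROUND=np.array([[38*np.cos(t),38*np.sin(t)] for t in np.linspace(0,2*np.pi,40)])/1e3
SQ=np.array([[38.9,0],[0,38.9],[-38.9,0],[0,-38.9]])/1e3
def body(p,poly,z):
    c,s=np.cos(p[2]),np.sin(p[2]); q=poly@np.array([[c,s],[-s,c]])+p[:2]
    return np.c_[q,np.full(len(q),z)]
def rast(k,shape,p,poly,z,S=4):
    m=np.zeros((shape[0]*S,shape[1]*S),np.uint8)
    q=(proj(k,body(p,poly,z))+.5)*S-.5
    cv2.fillPoly(m,[np.round(q*16).astype(np.int32)],255,shift=4)
    return cv2.resize(m,shape[::-1],interpolation=cv2.INTER_AREA)/255.
def fit(k,tgt,p0,poly,z,ths=(0,)):
    best=None
    for dth in ths:
        p=np.array(p0)+[0,0,dth]
        f=lambda x:((rast(k,tgt.shape,x,poly,z)-tgt)**2).sum()
        s=minimize(f,p,method="Nelder-Mead",options=dict(initial_simplex=p+np.array([[0,0,0],[.015,0,0],[0,.015,0],[0,0,.2]]),xatol=1e-4,fatol=1e-2,maxiter=250))
        if best is None or s.fun<best[1]: best=(s.x,s.fun)
    return best
def white(im,box,lo=130,hi=225):
    g=im.min(2).astype(float); m=np.zeros(g.shape); l,t,R,b=box
    m[t:b,l:R]=np.clip((g-lo)/(hi-lo),0,1)[t:b,l:R]; return m
def blur_note(): pass
E
python3 - <<'E'
from h import *
for c,bx in (("top",((228,175,284,235),(330,170,386,230))),("scene",((344,140,404,204),(240,175,300,235)))):
    im=cv2.imread(f"pics/{c}0.png")[:,:,::-1]; k=cal(c)
    for n,poly,b in zip("cn",(COPE,NOTCH),bx):
        l,t,R,bb=b; g=im.min(2)[t:bb,l:R]; print(c,n,np.percentile(g,[5,50,75,90,97]).astype(int))
        tg=white(im,b); v,u=np.nonzero(tg>.5); p0=plane(k,[[u.mean(),v.mean()]],.05)[0,:2]
        x,f=fit(k,tg,[*p0,0],poly,.05,(-.6,-.2,.2,.6)); print(c,n,x.round(4),f.round(1),tg.sum().round())
    d=np.load(f"pics/{c}0.npy")
    bs={"big":(314,113,341,144),"sq":(394,138,421,163),"purp":(354,126,380,148),"small":(185,148,202,163),"mag":(300,218,321,244),"green":(426,131,471,175),"green2":(366,249,416,293),"brush":(413,196,436,255),"ham":(167,198,195,279)}
    if c=="top":
        for n,(l,t,R,b) in bs.items():
            v,u=np.mgrid[t:b,l:R]; v=v.ravel();u=u.ravel(); z=d[v,u]
            s=cv2.undistortPoints(np.c_[u,v].astype(float).reshape(-1,1,2),k["K"],np.array([k["k1"],0,0,0,0.])).reshape(-1,2)
            X=(np.c_[s,np.ones(len(s))]*z[:,None]-k["t"])@k["R"]; h=X[(X[:,2]>.01)&(z>0)]
            zz=np.percentile(h[:,2],90); q=h[h[:,2]>zz-.015]
            print(n,zz.round(3),q[:,:2].min(0).round(3),q[:,:2].max(0).round(3),q.mean(0).round(3), [np.round(e,3) for e in cv2.minAreaRect(q[:,:2].astype(np.float32))])
im=cv2.imread("pics/top0.png")[100:190,300:480]; im2=cv2.imread("pics/scene0.png")[235:325,140:350]
cv2.imwrite("pics/c1.png",np.vstack([cv2.resize(im,(720,360),interpolation=2)[:, :720],cv2.resize(im2,(720,240*1),interpolation=2)[:240]]))
E
```

```text
top c [ 55  95 230 235 236]
top c [0.479 0.182 0.136] 8.1 1082.0
top n [ 56  95 231 235 236]
top n [ 0.4814 -0.1488  0.0855] 6.1 1115.0
big 0.074 [ 0.677 -0.089] [ 0.754 -0.016] [ 0.714 -0.052  0.071] [array([ 0.715, -0.053]), array([0.073, 0.077]), np.float64(88.586)]
sq 0.073 [ 0.61  -0.351] [ 0.674 -0.282] [ 0.642 -0.316  0.07 ] [array([ 0.644, -0.318]), array([0.055, 0.059]), np.float64(20.009)]
purp 0.074 [ 0.661 -0.215] [ 0.719 -0.152] [ 0.69  -0.183  0.071] [array([ 0.692, -0.183]), array([0.057, 0.056]), np.float64(9.004)]
small 0.074 [0.624 0.347] [0.659 0.39 ] [0.642 0.369 0.07 ] [array([0.641, 0.369]), array([0.035, 0.043]), np.float64(0.228)]
mag 0.026 [ 0.357 -0.026] [0.431 0.029] [0.394 0.002 0.023] [array([0.395, 0.002]), array([0.05, 0.07]), np.float64(79.974)]
green 0.053 [ 0.566 -0.52 ] [ 0.705 -0.4  ] [ 0.63  -0.462  0.05 ] [array([ 0.634, -0.464]), array([0.121, 0.102]), np.float64(15.379)]
green2 0.053 [ 0.195 -0.323] [ 0.33  -0.176] [ 0.26  -0.247  0.05 ] [array([ 0.257, -0.252]), array([0.121, 0.101]), np.float64(60.339)]
brush 0.022 [ 0.308 -0.4  ] [ 0.498 -0.333] [ 0.421 -0.368  0.018] [array([ 0.404, -0.376]), array([0.195, 0.043]), np.float64(15.899)]
ham 0.028 [0.252 0.371] [0.507 0.46 ] [0.4   0.406 0.024] [array([0.379, 0.416]), array([0.256, 0.082]), np.float64(1.542)]
scene c [ 75 119 212 246 247]
scene c [0.4784 0.1822 0.1351] 50.3 1037.0
scene n [ 75 117 244 245 246]
scene n [ 0.4818 -0.1487  0.0862] 33.4 1201.0
```

View pics/c1.png

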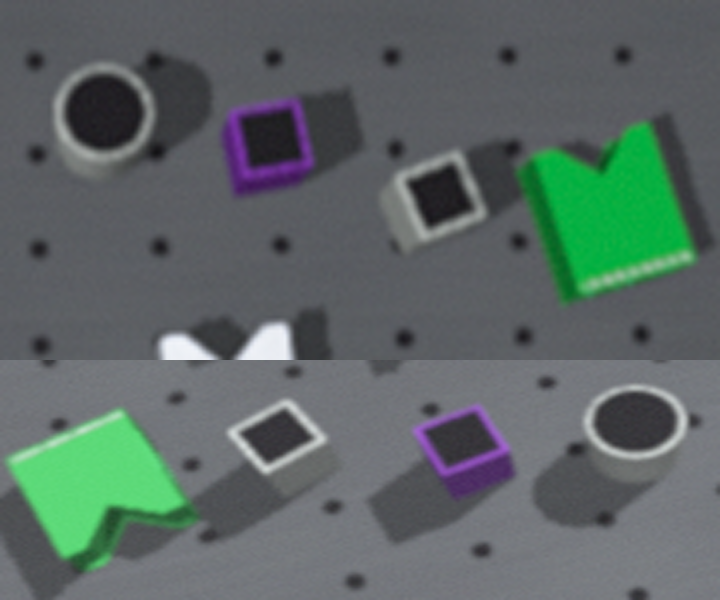

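```bash
cat > pl.py <<'E'
import json
from h import *
def pose():
    s=r.state(); R=cv2.Rodrigues(np.array(s["tool_rot"]))[0]
    return np.array([*s["position"],np.degrees(np.arctan2(R[1,0],R[0,0]))])
def plan(wps,grip,step=.0196,start=None):
    """wps: (x,y,z,psi_deg); prints rows in lists of 10"""
    p=pose() if start is None else np.array(start,float); rows=[]
    for w in wps:
        w=np.array(w,float); d=w-p; d[3]=(d[3]+180)%360-180
        c0=np.radians(p[3]); n=max(1,int(np.ceil(max(np.linalg.norm(d[:3])/step,abs(d[3])/9.8))))
        for i in range(n):
            a=np.radians(p[3]+d[3]*i/n); e=d/n
            rows.append([grip]+[round(float(v)+0,2) for v in ((e[0]*np.cos(a)+e[1]*np.sin(a))/.02,(e[0]*np.sin(a)-e[1]*np.cos(a))/.02,-e[2]/.02)]+[0,0,round(-e[3]/10,2)])
        p=w
    while len(rows)%10: rows.append([grip,0,0,0,0,0,0])
    for i in range(0,len(rows),10): print(json.dumps(rows[i:i+10]).replace(" ",""))
def rot(p,C,deg):
    a=np.radians(deg); d=np.array(p[:2])-C
    return [C[0]+d[0]*np.cos(a)-d[1]*np.sin(a),C[1]+d[0]*np.sin(a)+d[1]*np.cos(a),p[2],p[3]+deg]
E
python3 -c "
from pl import *
print(pose()); plan([(.53,-.27,.231,65)],-.6)"
```

```text
[ 0.23406657 -0.57950322  0.23129541 21.99029294]
[[-0.6,0.89,-0.4,0.0,0,0,-0.2],[-0.6,0.9,-0.37,0.0,0,0,-0.2],[-0.6,0.91,-0.34,0.0,0,0,-0.2],[-0.6,0.92,-0.31,0.0,0,0,-0.2],[-0.6,0.93,-0.28,0.0,0,0,-0.2],[-0.6,0.94,-0.24,0.0,0,0,-0.2],[-0.6,0.95,-0.21,0.0,0,0,-0.2],[-0.6,0.96,-0.18,0.0,0,0,-0.2],[-0.6,0.96,-0.15,0.0,0,0,-0.2],[-0.6,0.97,-0.11,0.0,0,0,-0.2]]
[[-0.6,0.97,-0.08,0.0,0,0,-0.2],[-0.6,0.97,-0.05,0.0,0,0,-0.2],[-0.6,0.97,-0.01,0.0,0,0,-0.2],[-0.6,0.97,0.02,0.0,0,0,-0.2],[-0.6,0.97,0.05,0.0,0,0,-0.2],[-0.6,0.97,0.09,0.0,0,0,-0.2],[-0.6,0.97,0.12,0.0,0,0,-0.2],[-0.6,0.96,0.15,0.0,0,0,-0.2],[-0.6,0.96,0.18,0.0,0,0,-0.2],[-0.6,0.95,0.22,0.0,0,0,-0.2]]
[[-0.6,0.94,0.25,0.0,0,0,-0.2],[-0.6,0.93,0.28,0.0,0,0,-0.2],[-0.6,0,0,0,0,0,0],[-0.6,0,0,0,0,0,0],[-0.6,0,0,0,0,0,0],[-0.6,0,0,0,0,0,0],[-0.6,0,0,0,0,0,0],[-0.6,0,0,0,0,0,0],[-0.6,0,0,0,0,0,0],[-0.6,0,0,0,0,0,0]]
```

>>> {"op": "jog_arm", "data": {"moves": [[[-0.6,0.9,-0.4,0,0,0,-0.2],[-0.6,0.9,-0.37,0,0,0,-0.2],[-0.6,0.91,-0.34,0,0,0,-0.2],[-0.6,0.92,-0.31,0,0,0,-0.2],[-0.6,0.93,-0.28,0,0,0,-0.2],[-0.6,0.94,-0.24,0,0,0,-0.2],[-0.6,0.95,-0.21,0,0,0,-0.2],[-0.6,0.96,-0.18,0,0,0,-0.2],[-0.6,0.96,-0.15,0,0,0,-0.2],[-0.6,0.97,-0.11,0,0,0,-0.2]]]}}

```text
clock: 2.15
position: [0.369, -0.4373, 0.2313]
tool_rot: [-2.932, -1.129, -0.0]
ft_force: [0.2, -0.3, 0.1]
gripper_width: 0.0683
gripper_force: 0.0
```

>>> {"op": "jog_arm", "data": {"moves": [[[-0.6,0.97,-0.08,0,0,0,-0.2],[-0.6,0.97,-0.05,0,0,0,-0.2],[-0.6,0.97,0,0,0,0,-0.2],[-0.6,0.97,0.02,0,0,0,-0.2],[-0.6,0.97,0.05,0,0,0,-0.2],[-0.6,0.97,0.09,0,0,0,-0.2],[-0.6,0.97,0.12,0,0,0,-0.2],[-0.6,0.96,0.15,0,0,0,-0.2],[-0.6,0.96,0.18,0,0,0,-0.2],[-0.6,0,0,0,0,0,0]]]}}

```text
clock: 3.4
position: [0.4894, -0.3085, 0.2312]
tool_rot: [-2.717, -1.576, -0.001]
ft_force: [0.1, 0.0, 0.5]
gripper_width: 0.0681
gripper_force: 0.0
```

Run:
```python
from pl import *
print(pose(),r.state()["clock"],r.state()["gripper_width"])
k=cal("wrist"); im,d=r.capture("wrist"); np.save("pics/w1.npy",d); cv2.imwrite("pics/w1.png",im[:,:,::-1])
print(proj(k,[[.643,-.317,.07],[.715,-.053,.07]]), -k["R"].T@k["t"])
print(r.find_in("square_post","wrist"))
```

```text
[ 0.4893822  -0.30845822  0.23124173 60.22462159] 3.4 0.06810695113573904
[[ 481.0813772    99.92002365]
 [ 424.41434587 -307.6094855 ]] [ 0.52903013 -0.23899653  0.37356194]
[]
```

View pics/w1.png

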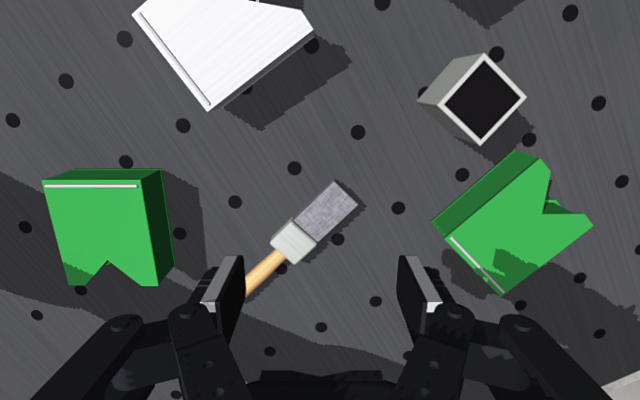

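Run:
```python
from pl import *
k=cal("wrist"); g=cv2.imread("pics/w1.png",0)
q=cv2.cornerSubPix(g,np.array([[484,52],[526,98],[481,145],[437,103]],np.float32).reshape(-1,1,2),(4,4),(-1,-1),(3,50,.01)).reshape(-1,2)
P=plane(k,q,.07)[:,:2]; print(q.round(1).tolist(),P.round(4).tolist(),P.mean(0)); 
print("diag",np.degrees(np.arctan2(*(P[0]-P[2])[::-1])),np.degrees(np.arctan2(*(P[1]-P[3])[::-1])),np.linalg.norm(P[0]-P[2]),np.linalg.norm(P[1]-P[3]))
im=cv2.imread("pics/top0.png",0).astype(float); kt=cal("top")
# ring fit in both fixed cameras
for c,b in (("top",(390,130,425,168)),("scene",(200,242,246,290))):
    im=cv2.imread(f"pics/{c}0.png",0).astype(float);kt=cal(c);l,t,R,bb=b
    best=None
    def f(x):
        o=rast(kt,im.shape,x[:3],SQ,.07); i=rast(kt,im.shape,x[:3],SQ*x[3],.07)
        m=o-i; A=im[t:bb,l:R]; B=np.stack([m[t:bb,l:R].ravel(),i[t:bb,l:R].ravel(),(1-o)[t:bb,l:R].ravel()],1)
        w,res,_,_=np.linalg.lstsq(B,A.ravel(),rcond=None); return ((B@w-A.ravel())**2).sum()/1e3
    p=np.array([.643,-.317,np.radians(-25),.82])
    s=minimize(f,p,method="Nelder-Mead",options=dict(initial_simplex=p+np.array([[0]*4,[.006,0,0,0],[0,.006,0,0],[0,0,.12,0],[0,0,0,.06]]),maxiter=300)); print(c,s.x.round(4),np.degrees(s.x[2]).round(1),s.fun)
```

```text
[[485.3999938964844, 53.0], [526.5999755859375, 96.5999984741211], [479.6000061035156, 145.60000610351562], [436.6000061035156, 104.9000015258789]] [[0.6587, -0.287], [0.6767, -0.3373], [0.625, -0.3565], [0.606, -0.305]] [ 0.64157495 -0.32143693]
diag 64.1196532838883 -24.524927854160847 0.07717313634519365 0.07774178554530693
top [ 0.6432 -0.3168 -0.4229  0.7471] -24.2 321.8682575631504
scene [ 0.6429 -0.3164 -0.4215  0.7751] -24.1 538.3028253874439
```

Run:
```python
from pl import *
B0=np.array([.4816,-.1488]);h0=np.degrees(.086);h1=-24.5
u=lambda a:np.array([np.cos(np.radians(a)),np.sin(np.radians(a))]);n=lambda a:u(a+90)
T=np.array([.643,-.3167])-.0669*u(h1)
# choose ICR distance Rr so that lateral offset is 0
f=lambda R:(B0-R*u(h0)+R*u(h1)-T)@n(h1)
from scipy.optimize import brentq
Rr=brentq(f,.05,.4);C=B0-Rr*u(h0);B1=C+Rr*u(h1);print("T",T,"R",Rr,"B1",B1)
g=lambda y:[*(B0+.008*u(h0)+y*n(h0)),.02,h0+90]
s=g(.095);s2=g(.061)
plan([[*s[:2],.10,s[3]],s],-.6)
plan([s2],-.6,start=s)
w=[rot(s2,C,(h1-h0)*i/10) for i in range(1,11)]
plan(w,-.6,start=s2); print(w[-1])
```

```text
T [ 0.58212359 -0.28895702] R 0.17473510554173863 B1 [ 0.46651285 -0.23627017]
[[-0.6,0.73,-0.45,0.44,0,0,-0.23],[-0.6,0.75,-0.42,0.44,0,0,-0.23],[-0.6,0.77,-0.39,0.44,0,0,-0.23],[-0.6,0.78,-0.36,0.44,0,0,-0.23],[-0.6,0.8,-0.32,0.44,0,0,-0.23],[-0.6,0.81,-0.29,0.44,0,0,-0.23],[-0.6,0.82,-0.26,0.44,0,0,-0.23],[-0.6,0.83,-0.22,0.44,0,0,-0.23],[-0.6,0.84,-0.19,0.44,0,0,-0.23],[-0.6,0.84,-0.16,0.44,0,0,-0.23]]
[[-0.6,0.85,-0.12,0.44,0,0,-0.23],[-0.6,0.85,-0.09,0.44,0,0,-0.23],[-0.6,0.86,-0.05,0.44,0,0,-0.23],[-0.6,0.86,-0.02,0.44,0,0,-0.23],[-0.6,0.86,0.02,0.44,0,0,-0.23],[-0.6,0.0,0.0,0.8,0,0,-0.0],[-0.6,0.0,0.0,0.8,0,0,-0.0],[-0.6,0.0,0.0,0.8,0,0,-0.0],[-0.6,0.0,0.0,0.8,0,0,-0.0],[-0.6,0.0,0.0,0.8,0,0,-0.0]]
[[-0.6,-0.85,0.0,0.0,0,0,-0.0],[-0.6,-0.85,0.0,0.0,0,0,-0.0],[-0.6,0,0,0,0,0,0],[-0.6,0,0,0,0,0,0],[-0.6,0,0,0,0,0,0],[-0.6,0,0,0,0,0,0],[-0.6,0,0,0,0,0,0],[-0.6,0,0,0,0,0,0],[-0.6,0,0,0,0,0,0],[-0.6,0,0,0,0,0,0]]
[[-0.6,-0.47,0.14,0.0,0,0,0.29],[-0.6,-0.47,0.14,0.0,0,0,0.29],[-0.6,-0.47,0.14,0.0,0,0,0.29],[-0.6,-0.47,0.14,0.0,0,0,0.29],[-0.6,-0.47,0.14,0.0,0,0,0.29],[-0.6,-0.47,0.14,0.0,0,0,0.29],[-0.6,-0.47,0.14,0.0,0,0,0.29],[-0.6,-0.47,0.14,0.0,0,0,0.29],[-0.6,-0.47,0.14,0.0,0,0,0.29],[-0.6,-0.47,0.14,0.0,0,0,0.29]]
[np.float64(0.49908882339490657), np.float64(-0.18408007831410905), 0.02, np.float64(65.5)]
```

>>> {"op": "jog_arm", "data": {"moves": [[[-0.6,0.73,-0.45,0.44,0,0,-0.23],[-0.6,0.75,-0.42,0.44,0,0,-0.23],[-0.6,0.77,-0.39,0.44,0,0,-0.23],[-0.6,0.78,-0.36,0.44,0,0,-0.23],[-0.6,0.8,-0.32,0.44,0,0,-0.23],[-0.6,0.81,-0.29,0.44,0,0,-0.23],[-0.6,0.82,-0.26,0.44,0,0,-0.23],[-0.6,0.83,-0.22,0.44,0,0,-0.23],[-0.6,0.84,-0.19,0.44,0,0,-0.23],[-0.6,0.84,-0.16,0.44,0,0,-0.23]]]}}

```text
clock: 4.75
position: [0.4839, -0.1374, 0.1428]
tool_rot: [2.35, 2.085, 0.0]
ft_force: [0.5, -0.1, -0.2]
gripper_width: 0.0682
gripper_force: 0.0
```

>>> {"op": "jog_arm", "data": {"moves": [[[-0.6,0.85,-0.12,0.44,0,0,-0.23],[-0.6,0.85,-0.09,0.44,0,0,-0.23],[-0.6,0.86,-0.05,0.44,0,0,-0.23],[-0.6,0.86,-0.02,0.44,0,0,-0.23],[-0.6,0.86,0.02,0.44,0,0,-0.23],[-0.6,0,0,0.8,0,0,0],[-0.6,0,0,0.8,0,0,0],[-0.6,0,0,0.8,0,0,0],[-0.6,0,0,0.8,0,0,0],[-0.6,0,0,0.8,0,0,0]]]}}

```text
clock: 6.0
position: [0.4822, -0.053, 0.0181]
tool_rot: [-2.133, -2.306, 0.0]
ft_force: [-0.3, -0.6, -0.5]
gripper_width: 0.0683
gripper_force: 0.0
```

>>> {"op": "jog_arm", "data": {"moves": [[[-0.6,0,0,0,0,0,0],[-0.6,-0.5,0,0,0,0,0],[-0.6,-0.5,0,0,0,0,0],[-0.6,-0.4,0,0,0,0,0],[-0.6,-0.3,0,0,0,0,0],[-0.6,0,0,0,0,0,0],[-0.6,-0.47,0.14,0,0,0,0.29],[-0.6,-0.47,0.14,0,0,0,0.29],[-0.6,-0.47,0.14,0,0,0,0.29],[-0.6,-0.47,0.14,0,0,0,0.29]]]}}

```text
clock: 7.25
position: [0.4966, -0.1247, 0.0193]
tool_rot: [-2.358, -2.075, -0.0]
ft_force: [1.0, 1.8, 0.8]
gripper_width: 0.0683
gripper_force: 0.9
```

```bash
cat > look.py <<'E'
from pl import *
import sys
def arm(which,c,p0,name=None,dl=.10):
    im,d=r.capture(c); k=cal(c)
    if name: cv2.imwrite(f"pics/{name}.png",im[:,:,::-1])
    q=proj(k,[[p0[0]+a*dl,p0[1]+b*dl,z] for a in(-1,1) for b in(-1,1) for z in (.0,.05)])
    l,t=np.maximum(q.min(0),0).astype(int); R,b=q.max(0).astype(int)+1
    tg=white(im,(l,t,R,b)); x,f=fit(k,tg,p0,COPE if which=="c" else NOTCH,.05,(-.12,.12))
    print(c,which,x.round(4),"deg",np.degrees(x[2]).round(2),"res",round(f,1)); return x
E
python3 - <<'E'
from look import *
print(pose(),r.state()["ft_force"])
for c in("top","scene"): arm("n",c,[.478,-.175,-.09],"s1"+c)
E
```

```text
[ 4.96553689e-01 -1.24708542e-01  1.93305477e-02  8.26913002e+01] [1.00239583 1.84961442 0.79017687]
top n [ 0.5345 -0.1638 -1.448 ] deg -82.96 res 879.9
scene n [ 0.4779 -0.1872 -0.1087] deg -6.23 res 165.7
```

Run:
```python
from pl import *
p=pose();h0=p[3]-90;h1=-24.5;B0=np.array([.478,-.187])
u=lambda a:np.array([np.cos(np.radians(a)),np.sin(np.radians(a))]);n=lambda a:u(a+90)
T=np.array([.643,-.3167])-.0669*u(h1)
print((B0-T)@n(h1),(B0-T)@u(h1))
for R in(.13,.15,.17):
    print(R,(B0-R*u(h0)+R*u(h1)-T)@n(h1),B0-R*u(h0)+R*u(h1))
R=.15;C=B0-R*u(h0);w=[rot(p,C,(h1-h0)*i/7) for i in range(1,8)];plan(w,-.6)
```

```text
0.049597591794408154 -0.1370293232671439
0.13 0.011238682839343643 [ 0.46735977 -0.22430541]
0.15 0.0053373122308722 [ 0.46572282 -0.2300447 ]
0.17 -0.0005640583775992983 [ 0.46408586 -0.235784  ]
[[-0.6,-0.35,0.13,0.0,0,0,0.25],[-0.6,-0.35,0.13,0.0,0,0,0.25],[-0.6,-0.35,0.13,0.0,0,0,0.25],[-0.6,-0.35,0.13,0.0,0,0,0.25],[-0.6,-0.35,0.13,0.0,0,0,0.25],[-0.6,-0.35,0.13,0.0,0,0,0.25],[-0.6,-0.35,0.13,0.0,0,0,0.25],[-0.6,0,0,0,0,0,0],[-0.6,0,0,0,0,0,0],[-0.6,0,0,0,0,0,0]]
```

>>> {"op": "jog_arm", "data": {"moves": [[[-0.6,-0.39,0.13,0,0,0,0.25],[-0.6,-0.39,0.13,0,0,0,0.25],[-0.6,-0.39,0.13,0,0,0,0.25],[-0.6,-0.39,0.13,0,0,0,0.25],[-0.6,-0.39,0.13,0,0,0,0.25],[-0.6,-0.39,0.13,0,0,0,0.25],[-0.6,-0.39,0.13,0,0,0,0.25],[-0.6,0,0,0,0,0,0],[-0.6,0.9,0,0,0,0,0],[-0.6,0.9,0,0,0,0,0]]]}}

```text
clock: 8.6
position: [0.5158, -0.1466, 0.0195]
tool_rot: [-2.643, -1.698, -0.001]
ft_force: [0.1, 0.9, 0.1]
gripper_width: 0.0688
gripper_force: 0.0
```

Run:
```python
from look import *
print(pose(),r.state()["ft_force"])
for c in("top","scene"): x=arm("n",c,[.464,-.235,-.42],"s2"+c)
u=lambda a:np.array([np.cos(np.radians(a)),np.sin(np.radians(a))]);n=lambda a:u(a+90)
T=np.array([.643,-.3167])-.0669*u(-24.5);print((x[:2]-T)@n(-24.5),(x[:2]-T)@u(-24.5))
```

```text
[ 5.15807108e-01 -1.46576959e-01  1.94639002e-02  6.54592723e+01] [0.09361142 0.89060954 0.13950088]
top n [ 0.51   -0.3062  0.1263] deg 7.24 res 904.7
scene n [ 0.4659 -0.2349 -0.4165] deg -23.87 res 118.2
0.000955653188835448 -0.12820362863997728
```

Run:
```python
from pl import *
u=lambda a:np.array([np.cos(np.radians(a)),np.sin(np.radians(a))]);n=lambda a:u(a+90)
B=np.array([.4659,-.2349]);h=-24.5;p=pose()
s=[*(B-.088*u(h)),.02,155.5]
m=[*(B+.02*u(h)),.11,90]
plan([[p[0],p[1],.11,p[3]],[.43,-.17,.11,110],[*s[:2],.10,155.5],s],-.6); print(s)
e=[*(B+(-.0735+.115)*u(h)),.02,155.5]; plan([e],-.6,start=s,step=.012)
```

```text
[[-0.6,0.0,0.0,-0.9,0,0,-0.0],[-0.6,0.0,0.0,-0.9,0,0,-0.0],[-0.6,0.0,0.0,-0.9,0,0,-0.0],[-0.6,0.0,0.0,-0.9,0,0,-0.0],[-0.6,0.0,0.0,-0.9,0,0,-0.0],[-0.6,-0.59,-0.68,0.0,0,0,-0.89],[-0.6,-0.48,-0.77,0.0,0,0,-0.89],[-0.6,-0.35,-0.83,0.0,0,0,-0.89],[-0.6,-0.22,-0.88,0.0,0,0,-0.89],[-0.6,-0.08,-0.9,0.0,0,0,-0.89]]
[[-0.6,-0.12,-0.51,0.1,0,0,-0.91],[-0.6,-0.03,-0.52,0.1,0,0,-0.91],[-0.6,0.05,-0.52,0.1,0,0,-0.91],[-0.6,0.13,-0.51,0.1,0,0,-0.91],[-0.6,0.21,-0.48,0.1,0,0,-0.91],[-0.6,0.0,0.0,0.8,0,0,-0.0],[-0.6,0.0,0.0,0.8,0,0,-0.0],[-0.6,0.0,0.0,0.8,0,0,-0.0],[-0.6,0.0,0.0,0.8,0,0,-0.0],[-0.6,0.0,0.0,0.8,0,0,-0.0]]
[np.float64(0.3858234081628642), np.float64(-0.19840699464625097), 0.02, 155.5]
[[-0.6,-0.59,0.0,0.0,0,0,-0.0],[-0.6,-0.59,0.0,0.0,0,0,-0.0],[-0.6,-0.59,0.0,0.0,0,0,-0.0],[-0.6,-0.59,0.0,0.0,0,0,-0.0],[-0.6,-0.59,0.0,0.0,0,0,-0.0],[-0.6,-0.59,0.0,0.0,0,0,-0.0],[-0.6,-0.59,0.0,0.0,0,0,-0.0],[-0.6,-0.59,0.0,0.0,0,0,-0.0],[-0.6,-0.59,0.0,0.0,0,0,-0.0],[-0.6,-0.59,0.0,0.0,0,0,-0.0]]
[[-0.6,-0.59,0.0,0.0,0,0,-0.0],[-0.6,0,0,0,0,0,0],[-0.6,0,0,0,0,0,0],[-0.6,0,0,0,0,0,0],[-0.6,0,0,0,0,0,0],[-0.6,0,0,0,0,0,0],[-0.6,0,0,0,0,0,0],[-0.6,0,0,0,0,0,0],[-0.6,0,0,0,0,0,0],[-0.6,0,0,0,0,0,0]]
```

>>> {"op": "jog_arm", "data": {"moves": [[[-0.6,0,0,-0.9,0,0,0],[-0.6,0,0,-0.9,0,0,0],[-0.6,0,0,-0.9,0,0,0],[-0.6,0,0,-0.9,0,0,0],[-0.6,0,0,-0.9,0,0,0],[-0.6,-0.59,-0.68,0,0,0,-0.89],[-0.6,-0.48,-0.77,0,0,0,-0.89],[-0.6,-0.35,-0.83,0,0,0,-0.89],[-0.6,-0.22,-0.88,0,0,0,-0.89],[-0.6,-0.08,-0.9,0,0,0,-0.89]]]}}

```text
clock: 9.95
position: [0.4277, -0.174, 0.11]
tool_rot: [1.798, 2.576, -0.0]
ft_force: [-0.1, 0.4, -0.8]
gripper_width: 0.0683
gripper_force: 0.0
```

>>> {"op": "jog_arm", "data": {"moves": [[[-0.6,-0.12,-0.51,0.1,0,0,-0.91],[-0.6,-0.03,-0.52,0.1,0,0,-0.91],[-0.6,0.05,-0.52,0.1,0,0,-0.91],[-0.6,0.13,-0.51,0.1,0,0,-0.91],[-0.6,0.21,-0.48,0.1,0,0,-0.91],[-0.6,0,0,0.8,0,0,0],[-0.6,0,0,0.8,0,0,0],[-0.6,0,0,0.8,0,0,0],[-0.6,0,0,0.8,0,0,0],[-0.6,0,0,0.8,0,0,0]]]}}

```text
clock: 11.2
position: [0.3842, -0.2018, 0.018]
tool_rot: [-0.67, -3.069, -0.001]
ft_force: [-0.6, -0.2, -0.3]
gripper_width: 0.0682
gripper_force: 0.0
```

Run:
```python
from look import *
print(pose(),r.state()["ft_force"])
x=arm("n","scene",[.466,-.235,-.42],"s3")
```

```text
[ 3.84210142e-01 -2.01761906e-01  1.79955626e-02  1.55383168e+02] [-0.5578745  -0.23654503 -0.27346405]
scene n [ 0.469  -0.2329 -0.4581] deg -26.25 res 67.2
```

>>> {"op": "jog_arm", "data": {"moves": [[[-0.6,0,-0.1,0,0,0,0.16],[-0.6,-0.6,0,0,0,0,0],[-0.6,-0.6,0,0,0,0,0],[-0.6,-0.6,0,0,0,0,0],[-0.6,-0.6,0,0,0,0,0],[-0.6,-0.6,0,0,0,0,0],[-0.6,-0.6,0,0,0,0,0],[-0.6,-0.6,0,0,0,0,0],[-0.6,-0.6,0,0,0,0,0],[-0.6,-0.6,0,0,0,0,0]]]}}

```text
clock: 12.5
position: [0.481, -0.2519, 0.0192]
tool_rot: [-0.712, -3.06, -0.0]
ft_force: [-1.3, 1.7, 0.2]
gripper_width: 0.0685
gripper_force: 1.1
```

Run:
```python
from look import *
print(pose(),r.state()["ft_force"])
u=lambda a:np.array([np.cos(np.radians(a)),np.sin(np.radians(a))]);n=lambda a:u(a+90)
T=np.array([.643,-.3167])-.0669*u(-24.5)
for c in ("scene","top"):
    x=arm("n",c,[.55,-.273,-.44],"s4"+c);print((x[:2]-T)@n(-24.5),(x[:2]-T)@u(-24.5))
```

```text
[ 4.80975408e-01 -2.51930657e-01  1.92361701e-02  1.53789720e+02] [-1.31985879  1.71977801  0.24141303]
scene n [ 0.5494 -0.2734 -0.4718] deg -27.03 res 263.2
0.0005385122026197522 -0.03623226330971567
top n [ 0.5545 -0.2767 -0.439 ] deg -25.15 res 656.9
-0.0003231502372875346 -0.030235027411532913
```

>>> {"op": "jog_arm", "data": {"moves": [[[-0.6,-0.3,0,0,0,0,-0.09],[-0.6,-0.3,0,0,0,0,-0.09],[-0.6,-0.3,0,0,0,0,0],[-0.6,-0.3,0,0,0,0,0],[-0.6,-0.3,0,0,0,0,0],[-0.6,-0.1,0,0,0,0,0],[-0.6,-0.05,0,0,0,0,0],[-0.6,-0.05,0,0,0,0,0],[-0.6,0,0,0,0,0,0],[-0.6,0,0,0,0,0,0]]]}}

```text
clock: 13.85
position: [0.5112, -0.2659, 0.0194]
tool_rot: [0.664, 3.07, 0.0]
ft_force: [-0.3, 0.3, -0.4]
gripper_width: 0.0684
gripper_force: 0.3
```

Run:
```python
from look import *
print(pose(),r.state()["ft_force"])
u=lambda a:np.array([np.cos(np.radians(a)),np.sin(np.radians(a))]);n=lambda a:u(a+90)
T=np.array([.643,-.3167])-.0669*u(-24.5)
for c in ("scene",):
    x=arm("n",c,[.58,-.288,-.43],"s5"+c);print((x[:2]-T)@n(-24.5),(x[:2]-T)@u(-24.5))
```

```text
[ 5.11199346e-01 -2.65862934e-01  1.93638023e-02  1.55598333e+02] [-0.29721386  0.33060076 -0.44984403]
scene n [ 0.5795 -0.2859 -0.4678] deg -26.8 res 321.3
0.0016738550001691053 -0.003615791467189253
```

>>> {"op": "jog_arm", "data": {"moves": [[[-0.6,-0.05,0,0,0,0,0],[-0.6,-0.05,0,0,0,0,0],[-0.6,-0.05,0,0,0,0,0],[-0.6,-0.05,0,0,0,0,0],[-0.6,0,0,0,0,0,0],[-0.6,0,0,0,0,0,0],[-0.6,0,0,0,0,0,0],[-0.6,0,0,0,0,0,0],[-0.6,0,0,0,0,0,0],[-0.6,0,0,0,0,0,0]]]}}

```text
clock: 15.15
position: [0.5149, -0.2676, 0.0194]
tool_rot: [0.664, 3.07, 0.0]
ft_force: [-0.2, 0.0, 0.1]
gripper_width: 0.0684
gripper_force: 0.0
```

>>> {"op": "jog_arm", "data": {"moves": [[[-0.6,-0.05,0,0,0,0,0],[-0.6,-0.05,0,0,0,0,0],[-0.6,-0.05,0,0,0,0,0],[-0.6,-0.03,0,0,0,0,0],[-0.6,0,0,0,0,0,0],[-0.6,0,0,0,0,0,0],[-0.6,0,0,0,0,0,0],[-0.6,0,0,0,0,0,0],[-0.6,0,0,0,0,0,0],[-0.6,0,0,0,0,0,0]]]}}

```text
clock: 16.4
position: [0.5149, -0.2675, 0.0186]
tool_rot: [-0.662, -3.064, -0.002]
ft_force: [-12.8, 6.5, 10.3]
gripper_width: 0.0682
gripper_force: 7.4
```

Run:
```python
from look import *
print(pose(),r.state()["ft_force"],r.state()["ft_torque"])
u=lambda a:np.array([np.cos(np.radians(a)),np.sin(np.radians(a))]);n=lambda a:u(a+90)
T=np.array([.643,-.3167])-.0669*u(-24.5)
for c in ("scene","top"):
    x=arm("n",c,[.58,-.288,-.43],"s6"+c);print((x[:2]-T)@n(-24.5),(x[:2]-T)@u(-24.5))
a=cv2.imread("pics/s6scene.png")[170:320,140:300];b=cv2.imread("pics/s6top.png")[110:220,340:480]
cv2.imwrite("pics/v6.png",np.hstack([cv2.resize(a,(400,375),interpolation=2),cv2.resize(b,(400,375),interpolation=2)]))
```

```text
[ 5.14917324e-01 -2.67545225e-01  1.86379429e-02  1.55608184e+02] [-12.81744714   6.5310791   10.34067629] [1.25088855 2.53917464 0.13786418]
scene n [ 0.5831 -0.2874 -0.4688] deg -26.86 res 321.1
0.001864296211024347 0.00023412001543514761
top n [ 0.598  -0.2947 -0.44  ] deg -25.21 res 629.6
0.0013711167893076257 0.01681682670571182
```

View pics/v6.png

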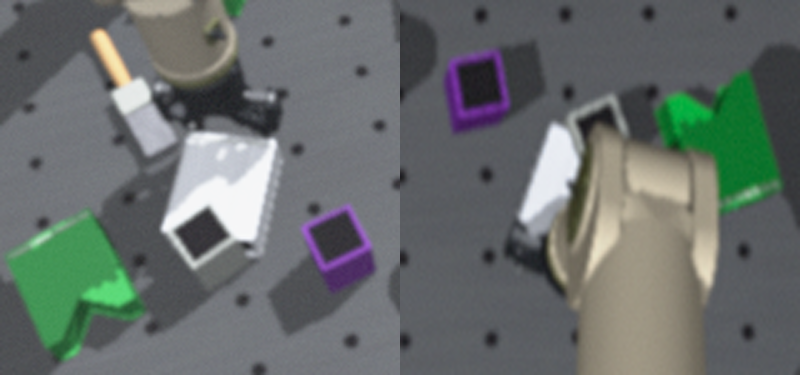

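>>> {"op": "jog_arm", "data": {"moves": [[[-0.6,0.2,0,0,0,0,0],[-0.6,0.8,0,0,0,0,0],[-0.6,0.8,0,0,0,0,0],[-0.6,0.8,0,0,0,0,0],[-0.6,0,0,-0.9,0,0,0],[-0.6,0,0,-0.9,0,0,0],[-0.6,0,0,-0.9,0,0,0],[-0.6,0,0,-0.9,0,0,0],[-0.6,0,0,-0.9,0,0,0],[-0.6,0,0,-0.9,0,0,0]]]}}

```text
clock: 17.75
position: [0.4707, -0.2475, 0.1286]
tool_rot: [0.664, 3.07, 0.0]
ft_force: [0.4, -0.4, 0.2]
gripper_width: 0.0683
gripper_force: 0.0
```

Run:
```python
from look import *
p=pose();print(p)
u=lambda a:np.array([np.cos(np.radians(a)),np.sin(np.radians(a))]);n=lambda a:u(a+90)
B=np.array([.4788,.1821]);h=np.degrees(.1355)
s=[*(B-.092*u(h)),.02,180+h]; print(s,np.hypot(*s[:2]))
plan([[.45,-.05,.128,170],[s[0],s[1],.10,s[3]],s],-.6)
k=cal("wrist"); im,d=r.capture("wrist"); cv2.imwrite("pics/w2.png",im[:,:,::-1]); print(proj(k,[[.643,-.3167,.07],[.582,-.289,.05]]))
```

```text
[ 4.70734362e-01 -2.47523978e-01  1.28605503e-01  1.55593155e+02]
[np.float64(0.38764328007859505), np.float64(0.16967211147577632), 0.02, np.float64(187.76357812402264)] 0.42315001831825594
[[-0.6,0.46,0.78,0.0,0,0,-0.13],[-0.6,0.44,0.79,0.0,0,0,-0.13],[-0.6,0.42,0.8,0.0,0,0,-0.13],[-0.6,0.4,0.81,0.0,0,0,-0.13],[-0.6,0.38,0.82,0.0,0,0,-0.13],[-0.6,0.37,0.83,0.0,0,0,-0.13],[-0.6,0.35,0.83,0.0,0,0,-0.13],[-0.6,0.33,0.84,0.0,0,0,-0.13],[-0.6,0.31,0.85,0.0,0,0,-0.13],[-0.6,0.29,0.86,0.0,0,0,-0.13]]
[[-0.6,0.27,0.86,0.0,0,0,-0.13],[-0.6,0.41,0.86,0.12,0,0,-0.15],[-0.6,0.39,0.87,0.12,0,0,-0.15],[-0.6,0.37,0.88,0.12,0,0,-0.15],[-0.6,0.35,0.89,0.12,0,0,-0.15],[-0.6,0.32,0.89,0.12,0,0,-0.15],[-0.6,0.3,0.9,0.12,0,0,-0.15],[-0.6,0.28,0.91,0.12,0,0,-0.15],[-0.6,0.25,0.92,0.12,0,0,-0.15],[-0.6,0.23,0.92,0.12,0,0,-0.15]]
[[-0.6,0.21,0.93,0.12,0,0,-0.15],[-0.6,0.18,0.93,0.12,0,0,-0.15],[-0.6,0.16,0.94,0.12,0,0,-0.15],[-0.6,0.0,0.0,0.8,0,0,-0.0],[-0.6,0.0,0.0,0.8,0,0,-0.0],[-0.6,0.0,0.0,0.8,0,0,-0.0],[-0.6,0.0,0.0,0.8,0,0,-0.0],[-0.6,0.0,0.0,0.8,0,0,-0.0],[-0.6,0,0,0,0,0,0],[-0.6,0,0,0,0,0,0]]
[[330.73996667 431.88196369]
 [330.85773457 347.77157523]]
```

View pics/w2.png

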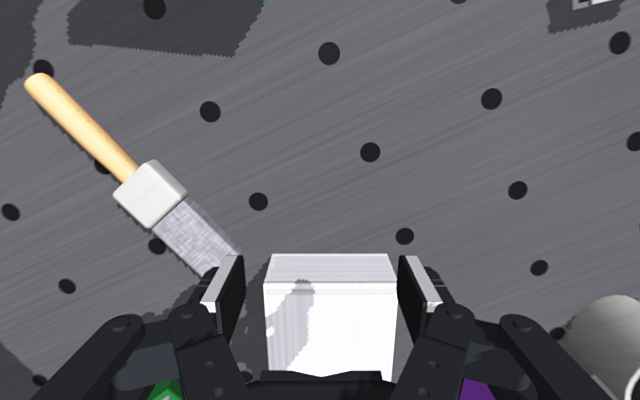

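>>> {"op": "jog_arm", "data": {"moves": [[[-0.6,0.46,0.78,0,0,0,-0.13],[-0.6,0.44,0.79,0,0,0,-0.13],[-0.6,0.42,0.8,0,0,0,-0.13],[-0.6,0.4,0.81,0,0,0,-0.13],[-0.6,0.38,0.82,0,0,0,-0.13],[-0.6,0.37,0.83,0,0,0,-0.13],[-0.6,0.35,0.83,0,0,0,-0.13],[-0.6,0.33,0.84,0,0,0,-0.13],[-0.6,0.31,0.85,0,0,0,-0.13],[-0.6,0.29,0.86,0,0,0,-0.13]]]}}

```text
clock: 19.05
position: [0.4517, -0.0664, 0.1273]
tool_rot: [0.31, 3.126, 0.0]
ft_force: [0.1, 0.7, 0.2]
gripper_width: 0.0682
gripper_force: 0.0
```

>>> {"op": "jog_arm", "data": {"moves": [[[-0.6,0.27,0.86,0,0,0,-0.13],[-0.6,0.41,0.86,0.12,0,0,-0.15],[-0.6,0.39,0.87,0.12,0,0,-0.15],[-0.6,0.37,0.88,0.12,0,0,-0.15],[-0.6,0.35,0.89,0.12,0,0,-0.15],[-0.6,0.32,0.89,0.12,0,0,-0.15],[-0.6,0.3,0.9,0.12,0,0,-0.15],[-0.6,0.28,0.91,0.12,0,0,-0.15],[-0.6,0.25,0.92,0.12,0,0,-0.15],[-0.6,0.23,0.92,0.12,0,0,-0.15]]]}}

```text
clock: 20.3
position: [0.4032, 0.1164, 0.1056]
tool_rot: [-0.096, 3.14, 0.0]
ft_force: [0.1, -0.6, -0.4]
gripper_width: 0.0682
gripper_force: 0.0
```

>>> {"op": "jog_arm", "data": {"moves": [[[-0.6,0.21,0.93,0.12,0,0,-0.15],[-0.6,0.18,0.93,0.12,0,0,-0.15],[-0.6,0.16,0.94,0.12,0,0,-0.15],[-0.6,0,0,0,0,0,0],[-0.6,0,0,0.8,0,0,0],[-0.6,0,0,0.8,0,0,0],[-0.6,0,0,0.8,0,0,0],[-0.6,0,0,0.8,0,0,0],[-0.6,0,0,0.8,0,0,0],[-0.6,0,0,0,0,0,0]]]}}

```text
clock: 21.55
position: [0.3867, 0.1698, 0.0172]
tool_rot: [0.217, -3.131, 0.0]
ft_force: [-0.1, -0.2, -0.4]
gripper_width: 0.0679
gripper_force: 0.0
```

Run:
```python
from look import *
p=pose();print(p,r.state()["ft_force"])
u=lambda a:np.array([np.cos(np.radians(a)),np.sin(np.radians(a))]);n=lambda a:u(a+90)
S=np.array([.643,-.3167]);T=S-.0669*u(-24.5)
for c in ("scene","top"):
    x=arm("n",c,[.58,-.288,-.43],"s7"+c);print((x[:2]-T)@n(-24.5),(x[:2]-T)@u(-24.5), x[:2]+.0669*u(np.degrees(x[2])))
for c in ("scene","top"): arm("c",c,[.479,.182,.135])
cv2.imwrite("pics/v7.png",np.hstack([cv2.resize(cv2.imread("pics/s7scene.png")[170:320,140:300],(400,375),interpolation=2),cv2.resize(cv2.imread("pics/s7top.png")[110:220,340:480],(400,375),interpolation=2)]))
```

```text
[ 3.86699554e-01  1.69844037e-01  1.71889234e-02 -1.72088460e+02] [-0.09792054 -0.17360191 -0.43602567]
scene n [ 0.5833 -0.2894 -0.4509] deg -25.83 res 233.4
0.00012132298272180897 0.001221272236934172 [ 0.64349929 -0.3185057 ]
top n [ 0.5892 -0.2924 -0.4398] deg -25.2 res 87.4
-0.00015390320306600752 0.007881580913003117 [ 0.64976563 -0.32084802]
scene c [0.4802 0.1826 0.1293] deg 7.41 res 54.3
top c [0.4813 0.1814 0.1478] deg 8.47 res 317.7
```

View pics/v7.png

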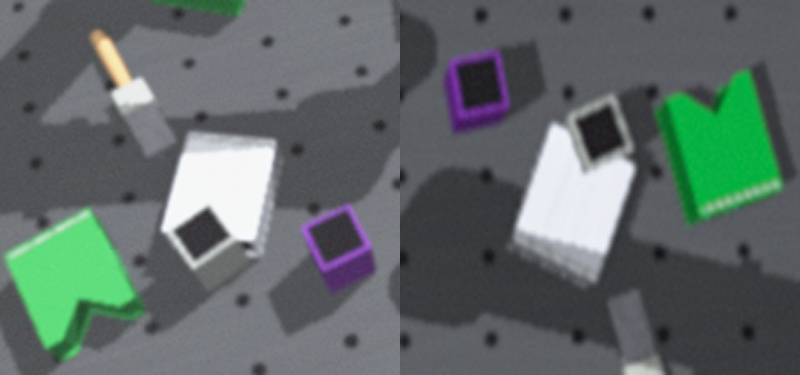

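Run:
```python
from look import *
p=pose()
u=lambda a:np.array([np.cos(np.radians(a)),np.sin(np.radians(a))]);n=lambda a:u(a+90)
B=np.array([.4798,.182]);h=7.8;P=np.array([.715,-.053])
from scipy.optimize import brentq
for R in (.1,.12,.14):
    C=B-R*n(h); f=lambda a:(P-(C+R*n(a)))@n(a); a=brentq(f,-89,-20); E=C+R*n(a); print(R,a,E,np.linalg.norm(P-E)-.0705)
R=.12;C=B-R*n(h);a=brentq(lambda a:(P-(C+R*n(a)))@n(a),-89,-20)
s=[*(B-.073*u(h)+.006*n(h)),.02,180+h]
plan([s],-.6,step=.01); N=13
plan([rot(s,C,(a-h)*i/N) for i in range(1,N+1)],-.6,start=s)
```

```text
0.1 -54.14165959181634 [0.57441833 0.14150354] 0.1694892309469999
0.12 -56.9051730111092 [0.59661803 0.12863342] 0.14630634023164307
0.14 -60.27368333994959 [0.62037672 0.11271536] 0.12032753302064521
[[-0.6,-0.48,0.13,-0.02,0,0,0.01],[-0.6,-0.48,0.13,-0.02,0,0,0.01],[-0.6,0,0,0,0,0,0],[-0.6,0,0,0,0,0,0],[-0.6,0,0,0,0,0,0],[-0.6,0,0,0,0,0,0],[-0.6,0,0,0,0,0,0],[-0.6,0,0,0,0,0,0],[-0.6,0,0,0,0,0,0],[-0.6,0,0,0,0,0,0]]
[[-0.6,-0.56,0.29,0.0,0,0,0.5],[-0.6,-0.56,0.29,0.0,0,0,0.5],[-0.6,-0.56,0.29,0.0,0,0,0.5],[-0.6,-0.56,0.29,0.0,0,0,0.5],[-0.6,-0.56,0.29,0.0,0,0,0.5],[-0.6,-0.56,0.29,0.0,0,0,0.5],[-0.6,-0.56,0.29,0.0,0,0,0.5],[-0.6,-0.56,0.29,0.0,0,0,0.5],[-0.6,-0.56,0.29,0.0,0,0,0.5],[-0.6,-0.56,0.29,0.0,0,0,0.5]]
[[-0.6,-0.56,0.29,0.0,0,0,0.5],[-0.6,-0.56,0.29,0.0,0,0,0.5],[-0.6,-0.56,0.29,0.0,0,0,0.5],[-0.6,0,0,0,0,0,0],[-0.6,0,0,0,0,0,0],[-0.6,0,0,0,0,0,0],[-0.6,0,0,0,0,0,0],[-0.6,0,0,0,0,0,0],[-0.6,0,0,0,0,0,0],[-0.6,0,0,0,0,0,0]]
```

>>> {"op": "jog_arm", "data": {"moves": [[[-0.6,-0.48,0.13,0,0,0,0],[-0.6,-0.48,0.13,0,0,0,0],[-0.6,-0.1,0,0,0,0,0],[-0.6,-0.56,0.29,0,0,0,0.5],[-0.6,-0.56,0.29,0,0,0,0.5],[-0.6,-0.56,0.29,0,0,0,0.5],[-0.6,-0.56,0.29,0,0,0,0.5],[-0.6,-0.56,0.29,0,0,0,0.5],[-0.6,0,0,0,0,0,0],[-0.6,0,0,0,0,0,0]]]}}

```text
clock: 23.0
position: [0.4642, 0.2048, 0.0184]
tool_rot: [-0.464, -3.107, 0.0]
ft_force: [-0.7, 1.3, 0.2]
gripper_width: 0.068
gripper_force: 0.0
```

Run:
```python
from look import *
p=pose();print(p)
im=0
for c in ("scene","top"): arm("c",c,[.53,.178,-.3],"s8"+c)
```

```text
[4.64211809e-01 2.04781292e-01 1.83805704e-02 1.63016802e+02]
scene c [ 0.5342  0.1791 -0.3315] deg -19.0 res 65.2
top c [ 0.5402  0.1775 -0.3499] deg -20.05 res 431.2
```

```bash
cat > arc.py <<'E'
from look import *
from scipy.optimize import brentq
u=lambda a:np.array([np.cos(np.radians(a)),np.sin(np.radians(a))]);n=lambda a:u(a+90)
P=np.array([.715,-.053])
def go(B,h,R,N):
    p=pose();p[2]=.02;C=B-R*n(h); a=brentq(lambda a:(P-(C+R*n(a)))@n(a),-89,h+5); E=C+R*n(a); print(R,a,E,np.linalg.norm(P-E)-.0705)
    plan([rot(p,C,(a-h)*i/N) for i in range(1,N+1)],-.6)
E
python3 -c "
from arc import *
for R in(.11,.13):go(np.array([.5342,.1791]),-18.5,R,8)"
```

```text
0.11 -56.666925711712324 [0.59120042 0.13522997] 0.1547928261863435
[[-0.6,-0.49,0.28,-0.08,0,0,0.48],[-0.6,-0.49,0.28,0.0,0,0,0.48],[-0.6,-0.49,0.28,0.0,0,0,0.48],[-0.6,-0.49,0.28,0.0,0,0,0.48],[-0.6,-0.49,0.28,0.0,0,0,0.48],[-0.6,-0.49,0.28,0.0,0,0,0.48],[-0.6,-0.49,0.28,0.0,0,0,0.48],[-0.6,-0.49,0.28,0.0,0,0,0.48],[-0.6,0,0,0,0,0,0],[-0.6,0,0,0,0,0,0]]
0.13 -57.824410952257246 [0.60298501 0.12504497] 0.13985058352953827
[[-0.6,-0.59,0.28,-0.08,0,0,0.49],[-0.6,-0.59,0.28,0.0,0,0,0.49],[-0.6,-0.59,0.28,0.0,0,0,0.49],[-0.6,-0.59,0.28,0.0,0,0,0.49],[-0.6,-0.59,0.28,0.0,0,0,0.49],[-0.6,-0.59,0.28,0.0,0,0,0.49],[-0.6,-0.59,0.28,0.0,0,0,0.49],[-0.6,-0.59,0.28,0.0,0,0,0.49],[-0.6,0,0,0,0,0,0],[-0.6,0,0,0,0,0,0]]
```

>>> {"op": "jog_arm", "data": {"moves": [[[-0.6,-0.52,0.28,-0.05,0,0,0.49],[-0.6,-0.52,0.28,0,0,0,0.49],[-0.6,-0.52,0.28,0,0,0,0.49],[-0.6,-0.52,0.28,0,0,0,0.49],[-0.6,-0.52,0.28,0,0,0,0.49],[-0.6,-0.52,0.28,0,0,0,0.49],[-0.6,-0.52,0.28,0,0,0,0.49],[-0.6,-0.52,0.28,0,0,0,0.49],[-0.6,0,0,0,0,0,0],[-0.6,0,0,0,0,0,0]]]}}

```text
clock: 24.35
position: [0.5562, 0.1953, 0.0195]
tool_rot: [-1.479, -2.771, 0.0]
ft_force: [-0.7, 0.2, -0.9]
gripper_width: 0.0683
gripper_force: 0.0
```

Run:
```python
from arc import *
p=pose();print(p)
for c in ("scene","top"):
    x=arm("c",c,[.593,.133,-.98],"s9"+c); d=P-x[:2]; print("bearing",np.degrees(np.arctan2(d[1],d[0])),"gap",np.hypot(*d)-.0705)
```

```text
[5.56233187e-01 1.95323325e-01 1.94558704e-02 1.23829559e+02]
scene c [ 0.5902  0.1341 -0.99  ] deg -56.72 res 112.4
bearing -56.29584731512967 gap 0.15437509594827703
top c [ 0.6004  0.1208 -0.9838] deg -56.37 res 667.3
bearing -56.60615315113671 gap 0.13768899812431273
```

>>> {"op": "jog_arm", "data": {"moves": [[[-0.6,-0.5,0,0,0,0,0.03],[-0.6,-0.6,0,0,0,0,0],[-0.6,-0.6,0,0,0,0,0],[-0.6,-0.6,0,0,0,0,0],[-0.6,-0.6,0,0,0,0,0],[-0.6,-0.6,0,0,0,0,0],[-0.6,-0.6,0,0,0,0,0],[-0.6,-0.6,0,0,0,0,0],[-0.6,-0.6,0,0,0,0,0],[-0.6,-0.6,0,0,0,0,0]]]}}

```text
clock: 25.7
position: [0.6222, 0.0961, 0.0195]
tool_rot: [-1.49, -2.766, -0.0]
ft_force: [-1.2, 1.7, 2.0]
gripper_width: 0.0681
gripper_force: 1.3
```

Run:
```python
from arc import *
p=pose();print(p)
for c in ("scene","top"):
    x=arm("c",c,[.655,.034,-.98],"s10"+c); d=P-x[:2]; print("bearing",np.degrees(np.arctan2(d[1],d[0])),"gap",np.hypot(*d)-.0705)
```

```text
[6.22240084e-01 9.60774348e-02 1.95481117e-02 1.23392515e+02]
scene c [ 0.6551  0.0368 -0.9834] deg -56.34 res 132.6
bearing -56.27521653354916 gap 0.0374596313825768
top c [ 0.6588  0.0365 -1.0716] deg -61.4 res 846.9
bearing -57.87123483706444 gap 0.03519347378580344
```

>>> {"op": "jog_arm", "data": {"moves": [[[-0.6,-0.3,0,0,0,0,0],[-0.6,-0.3,0,0,0,0,0],[-0.6,-0.3,0,0,0,0,0],[-0.6,-0.3,0,0,0,0,0],[-0.6,-0.3,0,0,0,0,0],[-0.6,-0.1,0,0,0,0,0],[-0.6,-0.1,0,0,0,0,0],[-0.6,-0.05,0,0,0,0,0],[-0.6,0,0,0,0,0,0],[-0.6,0,0,0,0,0,0]]]}}

```text
clock: 27.05
position: [0.6412, 0.0675, 0.0196]
tool_rot: [1.489, 2.766, 0.0]
ft_force: [-0.8, -0.7, 0.6]
gripper_width: 0.0683
gripper_force: 0.3
```

>>> {"op": "jog_arm", "data": {"moves": [[[-0.6,-0.05,0,0,0,0,0],[-0.6,-0.05,0,0,0,0,0],[-0.6,0,0,0,0,0,0],[-0.6,0,0,0,0,0,0],[-0.6,0,0,0,0,0,0],[-0.6,0,0,0,0,0,0],[-0.6,0,0,0,0,0,0],[-0.6,0,0,0,0,0,0],[-0.6,0,0,0,0,0,0],[-0.6,0,0,0,0,0,0]]]}}

```text
clock: 28.3
position: [0.6416, 0.067, 0.0196]
tool_rot: [-1.488, -2.766, -0.001]
ft_force: [-4.0, 3.6, 2.6]
gripper_width: 0.0683
gripper_force: 2.5
```

Run:
```python
from arc import *
p=pose();print(p)
for c in ("scene",):
    x=arm("c",c,[.675,.005,-.98],"s11"+c); d=P-x[:2]; print("bearing",np.degrees(np.arctan2(d[1],d[0])),"gap",np.hypot(*d)-.0705)
```

```text
[6.41641853e-01 6.69678717e-02 1.96458019e-02 1.23440098e+02]
scene c [ 0.6738  0.0083 -1.0004] deg -57.32 res 163.0
bearing -56.059276048632825 gap 0.003332821861320473
```

>>> {"op": "jog_arm", "data": {"moves": [[[-0.6,-0.05,0,0,0,0,0],[-0.6,-0.05,0,0,0,0,0],[-0.6,-0.05,0,0,0,0,0],[-0.6,0,0,0,0,0,0],[-0.6,0,0,0,0,0,0],[-0.6,0,0,0,0,0,0],[-0.6,0,0,0,0,0,0],[-0.6,0,0,0,0,0,0],[-0.6,0,0,0,0,0,0],[-0.6,0,0,0,0,0,0]]]}}

```text
clock: 29.6
position: [0.6416, 0.0669, 0.0196]
tool_rot: [-1.484, -2.764, -0.002]
ft_force: [-10.8, 7.2, 5.9]
gripper_width: 0.0683
gripper_force: 6.3
```

>>> {"op": "jog_arm", "data": {"moves": [[[-0.6,0.2,0,0,0,0,0],[-0.6,0.8,0,0,0,0,0],[-0.6,0.8,0,0,0,0,0],[-0.6,0.4,0,-0.8,0,0,0],[-0.6,0,0,-1,0,0,0],[-0.6,0,0,-1,0,0,0],[-0.6,0,0,-1,0,0,0],[-0.6,0,0,-1,0,0,0],[-0.6,0,0,-1,0,0,0],[-0.6,0,0,-1,0,0,0]]]}}

```text
clock: 30.85
position: [0.6197, 0.0998, 0.1571]
tool_rot: [1.49, 2.765, 0.0]
ft_force: [0.8, -0.2, -0.3]
gripper_width: 0.0684
gripper_force: 0.0
```

Run:
```python
from arc import *
print(pose()); plan([[.46,-.10,.30,0]],-.6)
```

```text
[6.19685060e-01 9.98102632e-02 1.57069242e-01 1.23369850e+02]
[[-0.6,-0.26,-0.81,-0.48,0,0,0.82],[-0.6,-0.38,-0.76,-0.48,0,0,0.82],[-0.6,-0.48,-0.7,-0.48,0,0,0.82],[-0.6,-0.58,-0.63,-0.48,0,0,0.82],[-0.6,-0.66,-0.54,-0.48,0,0,0.82],[-0.6,-0.73,-0.44,-0.48,0,0,0.82],[-0.6,-0.79,-0.33,-0.48,0,0,0.82],[-0.6,-0.83,-0.21,-0.48,0,0,0.82],[-0.6,-0.85,-0.09,-0.48,0,0,0.82],[-0.6,-0.85,0.03,-0.48,0,0,0.82]]
[[-0.6,-0.84,0.15,-0.48,0,0,0.82],[-0.6,-0.81,0.27,-0.48,0,0,0.82],[-0.6,-0.76,0.38,-0.48,0,0,0.82],[-0.6,-0.7,0.49,-0.48,0,0,0.82],[-0.6,-0.62,0.58,-0.48,0,0,0.82],[-0.6,0,0,0,0,0,0],[-0.6,0,0,0,0,0,0],[-0.6,0,0,0,0,0,0],[-0.6,0,0,0,0,0,0],[-0.6,0,0,0,0,0,0]]
```

>>> {"op": "jog_arm", "data": {"moves": [[[-0.6,-0.26,-0.81,-0.48,0,0,0.82],[-0.6,-0.38,-0.76,-0.48,0,0,0.82],[-0.6,-0.48,-0.7,-0.48,0,0,0.82],[-0.6,-0.58,-0.63,-0.48,0,0,0.82],[-0.6,-0.66,-0.54,-0.48,0,0,0.82],[-0.6,-0.73,-0.44,-0.48,0,0,0.82],[-0.6,-0.79,-0.33,-0.48,0,0,0.82],[-0.6,-0.83,-0.21,-0.48,0,0,0.82],[-0.6,-0.85,-0.09,-0.48,0,0,0.82],[-0.6,-0.85,0.03,-0.48,0,0,0.82]]]}}

```text
clock: 32.1
position: [0.513, -0.0338, 0.2528]
tool_rot: [2.941, 1.103, 0.001]
ft_force: [0.0, -0.3, 0.8]
gripper_width: 0.0683
gripper_force: 0.0
```

>>> {"op": "jog_arm", "data": {"moves": [[[-0.6,-0.84,0.15,-0.48,0,0,0.82],[-0.6,-0.81,0.27,-0.48,0,0,0.82],[-0.6,-0.76,0.38,-0.48,0,0,0.82],[-0.6,-0.7,0.49,-0.48,0,0,0.82],[-0.6,-0.62,0.58,-0.48,0,0,0.82],[-0.6,0,0,0,0,0,0],[-0.6,0,0,0,0,0,0],[-0.6,0,0,0,0,0,0],[-0.6,0,0,0,0,0,0],[-0.6,0,0,0,0,0,0]]]}}

```text
clock: 33.35
position: [0.4606, -0.1, 0.2993]
tool_rot: [-3.141, -0.012, 0.001]
ft_force: [0.7, -0.1, -0.2]
gripper_width: 0.068
gripper_force: 0.0
```

Run:
```python
from arc import *
print(pose())
k=cal("wrist"); im,d=r.capture("wrist"); cv2.imwrite("pics/w3.png",im[:,:,::-1])
print(proj(k,[[.643,-.317,.07],[.715,-.053,.07]]).round())
for c in ("scene","top"):
    x=arm("c",c,[.675,.005,-.98],"s12"+c); q=P-x[:2]; print("bearing",np.degrees(np.arctan2(q[1],q[0])),"gap",np.hypot(*q)-.0705)
    x=arm("n",c,[.583,-.289,-.43]); print(x[:2]+.0669*u(np.degrees(x[2])))
```

```text
[ 0.46062243 -0.09998629  0.2992755   0.44388834]
[[ 548.  -22.]
 [ 271. -118.]]
scene c [ 0.6743  0.008  -1.0246] deg -58.71 res 81.1
bearing -56.29020274519143 gap 0.0028020745953380582
scene n [ 0.5803 -0.2874 -0.4597] deg -26.34 res 334.2
[ 0.64026453 -0.31708876]
top c [ 0.6758  0.0058 -0.9936] deg -56.93 res 16.4
bearing -56.30288033188926 gap 0.00014670180297178537
top n [ 0.5535 -0.2734 -0.4863] deg -27.86 res 537.0
[ 0.61268223 -0.30464246]
```

View pics/w3.png

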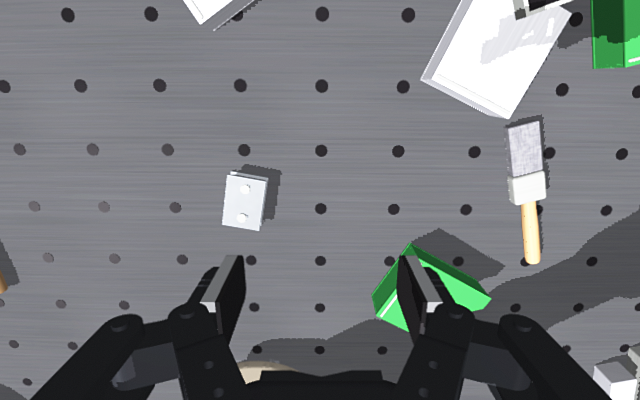

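>>> {"op": "jog_arm", "data": {"moves": [[[-0.6,0.6,0.8,0,0,0,0],[-0.6,0.6,0.8,0,0,0,0],[-0.6,0.6,0.8,0,0,0,0],[-0.6,0.6,0.8,0,0,0,0],[-0.6,0.6,0.8,0,0,0,0],[-0.6,0.6,0.8,0,0,0,0],[-0.6,0.6,0.8,0,0,0,0],[-0.6,0.6,0.8,0,0,0,0],[-0.6,0.6,0.8,0,0,0,0],[-0.6,0,0,0,0,0,0]]]}}

```text
clock: 34.85
position: [0.5697, -0.246, 0.298]
tool_rot: [3.141, 0.006, -0.003]
ft_force: [-0.1, 0.2, 0.3]
gripper_width: 0.0684
gripper_force: 0.0
```

Run:
```python
from arc import *
print(pose())
k=cal("wrist"); im,d=r.capture("wrist"); cv2.imwrite("pics/w4.png",im[:,:,::-1])
print(proj(k,[[.643,-.317,.07],[.582,-.289,.05]]).round())
```

```text
[ 0.56971285 -0.24604215  0.29803495  0.22701388]
[[390.  92.]
 [359. 147.]]
```

View pics/w4.png

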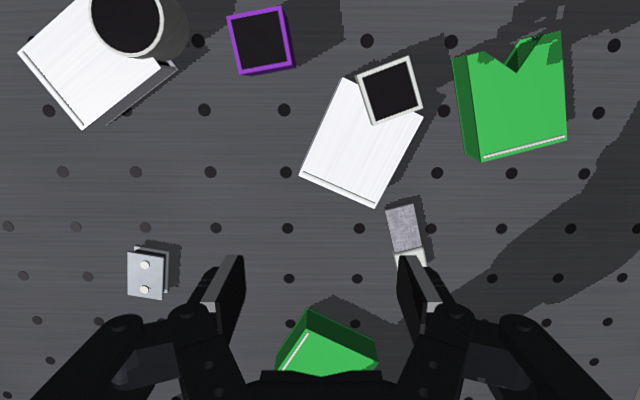

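Run:
```python
from arc import *
k=cal("wrist"); g=cv2.imread("pics/w4.png",0)
sp=lambda L:cv2.cornerSubPix(g,np.array(L,np.float32).reshape(-1,1,2),(3,3),(-1,-1),(3,50,.01)).reshape(-1,2)
S=sp([[356,75],[411,57],[424,107],[373,126]]);A=sp([[299,174],[375,208],[423,117],[344,77]]);print(S.round(1).tolist(),A.round(1).tolist())
s=plane(k,S,.07)[:,:2];a=plane(k,A,.05)[:,:2]
ang=lambda v:np.degrees(np.arctan2(v[1],v[0])).round(2)
print("post",s.mean(0),ang(s[1]-s[3]),ang(s[2]-s[0])+90,np.linalg.norm(s[1]-s[3]),np.linalg.norm(s[0]-s[2]))
print("arm",a.mean(0),ang(a[3]-a[0]),ang(a[2]-a[1]),ang(a[0]-a[1])-90,ang(a[3]-a[2])-90,[np.linalg.norm(a[i]-a[i-1]).round(4) for i in range(4)])
h=ang(a[3]+a[2]-a[0]-a[1]); back=(a[0]+a[1])/2; d=s.mean(0)-back; print("back->post along",d@u(h),"want .1269 lat",d@n(h))
```

```text
[[355.6000061035156, 75.0], [411.0, 57.0], [422.70001220703125, 107.5], [372.1000061035156, 125.4000015258789]] [[297.70001220703125, 175.0], [373.79998779296875, 208.60000610351562], [423.3999938964844, 116.5999984741211], [342.5, 76.5999984741211]]
post [ 0.64334113 -0.31604382] -27.74 -23.83 0.07724770392918046 0.07844566376697994
arm [ 0.58280243 -0.28802408] -24.52 -24.45 -24.430000000000007 -24.489999999999995 [np.float64(0.1204), np.float64(0.1004), np.float64(0.1203), np.float64(0.1003)]
back->post along 0.1268637305453131 want .1269 lat -0.0004196721299033687
```

```bash
python3 -c "
from bench import r
print(r.hand_in())"
```

```text
the job is handed in; nothing more can be done
None
```

Both arms are in place and the job is handed in: my last camera checks put each cut end within about 0.5 mm of its post, and I never touched the magnet, hammer or brush; the judge's verdict wasn't shown.

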